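Fish the lost cake ring out from under the cooling rack

TASK

A square steel cake ring has slid into one of the two narrow bays under the wire cooling rack. Take the hooked pick from its sloping wooden rest, hook the ring with it and drag it out through the bay's open front until it lies flat on the counter fully clear of the rack, then put the pick back in its rest as you found it and let go. Move the ring with the pick only, never with the fingers, and leave the grey griddle stone in the other bay and the oil bottle, cup and scraper where they are.

Things in the scene. Friction and masses are not known exactly. Their poses are not given: they have to be found in the camera images.
- pick: Hooked pick, 0.12 kg. Origin: centre of its dark wooden handle, 80 mm along x, 18 mm wide (y), 22 mm high (z). A straight steel shaft 8 mm thick runs on along the x axis to x = 125 mm, where a prong turns square down along -z. It starts in the rest, x rising 40 degrees from level towards the hook, prong pointing forward and down; when the shaft is level, the prong hangs straight down.
- prong (a point): Tip of the pick's prong, at (125, 0, -28) mm in the pick's frame. The prong is a round bar 8 mm thick with a round end.
- rest: Fixed wooden rest. Origin: under the stored handle's centre; x level towards its high end. Board 200 x 80 x 8 mm, x = -70 to 130. A ledge with end stop carries the last 20 mm of the handle's butt, between 5 mm high cheeks 24 mm apart; a forked post carries the shaft 78 mm from the handle's centre, between arms 18 mm apart, tops 11 mm above the shaft's axis. Mid-handle is free.
- seat (a point): Fixed point of the rest, 60 mm above its origin, where the stored pick's origin (handle centre) lies. Stored, the pick's x axis lies in the rest's x-z plane rising 40 degrees, and its y is the rest's y. It lifts out and goes back along its own z, square to its length.
- rack: Fixed low steel cooling rack, 170 deep (x) x 200 wide (y) x 66 mm high. Origin: centre of its footprint, on the counter. Its open front is the plane x = -85 mm, facing the robot. Three upright panels 4 mm thick at y = -98, 0 and 98 mm make two bays 94 mm wide (centres y = -49, +49), floored by the counter, under a wire top (underside at 61 mm, wires along x 39 mm apart). Two wires close the back.
- ring: Square open cake ring of dark bare steel, no top or bottom, 64 x 64 mm outside, walls 4 mm thick and 18 mm high, about 0.13 kg. Origin: centre of its underside; x and y parallel to its sides. It lies flat on the counter in one of the bays, its near side 15 to 55 mm behind the rack's open front and its sides within 9 degrees of the rack's.
- stone: Solid grey griddle stone, 64 x 64 x 22 mm, in the other bay. Origin: centre of its underside. Must stay.
- oil: Amber oil bottle, 60 mm across, 190 mm high, standing. Origin: centre of its underside. Must stay.
- cup: Steel cup, 84 mm across the rim, 100 mm high, standing. Origin: centre of its underside. Must stay.
- scraper: Orange plastic scraper lying on the counter, 280 mm long along its x, blade 65 mm wide at +x. Origin: middle of its length, on the counter. Must stay.
Things that resemble listed ones, but are neither listed nor needed, are in the scene too. Several things have the shape of the rest; the one meant has the colours described above.

How it is judged:
By the outcome, as a careful person would: the job done as asked, in the order asked, and still so for the second after the job is handed in, with the robot touching nothing.
It also fails if it takes over 46 s, if anything falls off the work surface, if the arm or the gripper's body presses on something with over 40 N, if the wrist force passes 120 N, or if a joint passes its speed limit or range.

ROBOT

A 6-joint arm with a two-finger parallel gripper is mounted at the origin on the work surface. World frame = base frame: x ahead of the robot, y to its left, z up, the work surface at z = 0. Lengths are in mm, angles in rad, forces in N, time in s.
With the tool pointing down it reaches from about 325 to 875 mm from the base axis. Payload 4.4 kg.
Tool frame: the origin (TCP) lies midway between the tips of the shut fingers; the grasp point (between the pads) lies 19 mm behind it; z points along the fingers, y is the line along which they close (so a half turn about z gives the same grasp; the last joint's range is limited). The gripper opens to 85 mm and grips with 20 to 120 N. Pads are 22 mm wide; open, the fingers measure 114 mm over their backs; the gripper's body (76 mm by 85 mm) begins 54 mm behind the grasp point. The pads swing forward as they close: fully open they stand 13 mm farther back than shut.
Start: joints at [-1.454, 0.207, 1.542, -0, 1.393, -0.15], TCP at [152.138, -554.51, 231.282] pointing down, gripper open.
Joint ranges: [-2.73, 2.73], [-0.86, 2.22], [0.23, 2.46], [-1.11, 4.25], [0.08, 2.63], [-2.82, 2.82]. Speed limits (rad/s): [2.79, 2.79, 3.14, 3.14, 3.14, 3.14].

INTERFACE

Orientations are given as a unit quaternion [x, y, z, w].
In Python, from cell import ctrl, cams gives the robot as it stands.
- The arm moves only by the tool move_arm, never from a script. Its argument "plan" is a list that holds one entry, the list of rows, each a list of 4 numbers: the shift along the tool's x, y, z in m, then the turn about the tool's z in degrees. A call has 1 to 5 rows; each row shifts and turns the commanded pose from where the row before left it, along the tool's axes as they then stand; what a row does not reach is not made up. A row lasts 1/8 s, in which the tool goes at most 62.5 mm and 10.7 degrees, less where a joint would pass 70% of its speed; a pose out of reach is approached as far as the arm can. A call is refused whole if a number of a shift passes 0.0625 or a number of a turn 10.7, either way. A call with a gripper value outside its range is refused whole. "claw" is the finger opening in m, from 0 to 0.0854, set as the call begins (left out, the last holds). The fingers move at their own pace and stop on an object; the grip force is fixed at half the most. Time passes only in rows, so rows that do not move let the fingers close. It gives the time, the measured TCP pose, the force, the opening and the grip force at its end, in the units of the state.
- ctrl.sense(): the state, without advancing time (a new reading comes with each control period).
- cams.get_image(name): name is "scene" or "top" or "wrist"; returns (picture, depth): 420x560x3 uint8, red, green, blue; 420x560 float32, mm along the optical axis (not along the pixel's ray), 0 where there is no reading.
- cams.calibration(name): a dict with "vfov" (degrees; the focal length in pixels is half the picture's height over the tangent of half this angle, whatever the lens; pixels are square), "cx", "cy" (the principal point, pixels), "dist_coeffs" ([k1, k2, p1, p2, k3] as OpenCV has them; the pictures are not rectified), "rvec" (rotation vector, rad) and "tvec" (3), from world to camera coordinates, as OpenCV has them; the wrist camera has in their place "mount" (4x4, takes a point from camera to tool coordinates, whose origin is the TCP and whose axes are the flange's). Camera axes: x right, y down, z forward; pixel columns grow to the right and rows downward; lengths in mm; the calibration is good to about 2 mm. A picture is of the moment at which its call begins: read the wrist's pose just before it. calibration takes no time and is no camera call.
- ctrl.close_job(): hands the job in; it is judged then, once.
The state is a dict: "t": time; "joint_positions": joint angles; "dq": joint speeds; "joint_efforts": joint torques, N m; "tool_pos": TCP position; "tcp_rot": TCP orientation; "contact_force": force on the tool from outside, world axes, zero at the start; "moment": the same for the moment, N m; "opening": opening from 0.0 (shut) to 1.0 (fully open); "gripper_force": force on a finger pad.
Only numpy, scipy, OpenCV 4.12 (cv2) and the standard library are available. Lean on these libraries where they do the work, as an engineer would, in place of code of your own. Each camera call takes 0.05 s, during which the arm holds its last target. There are 200 camera calls.

## Working session

There is one attempt and no reset: what is moved stays moved. The work goes in short steps, Python scripts to look and compute and a tool call to move; the robot and the scene stay as the last step left them, time stands still between calls to the robot, and variables do not carry over. Pictures are saved under pics/ and viewed, at most 10 in all, crops included, and the job is handed in when it is done.

Besides the shell and the picture viewer there is one more tool, called after "Request:" in YAML: its name, and indented under it one key for each argument. move_arm: Moves the arm, as the interface text tells. Its arguments: {"type":"object","properties":{"plan":{"type":"array","items":{"type":"array","items":{"type":"array","items":{"type":"number"}}}},"claw":{"type":"number"}},"required":["plan"]}

```bash
mkdir -p pics; ls
cat > h.py <<'E'
import numpy as np, cv2
from cell import ctrl, cams
from scipy.spatial.transform import Rotation as R
def K(c):
    f=210/np.tan(np.radians(c['vfov'])/2); return np.array([[f,0,c['cx']],[0,f,c['cy']],[0,0,1]])
def grab(n):
    s=ctrl.sense(); im,d=cams.get_image(n); c=cams.calibration(n)
    if 'mount' in c:
        T=np.eye(4); T[:3,:3]=R.from_quat(s['tcp_rot']).as_matrix(); T[:3,3]=s['tool_pos']; T=T@np.array(c['mount'])
    else:
        W=np.eye(4); W[:3,:3]=cv2.Rodrigues(np.array(c['rvec'],float))[0]; W[:3,3]=np.ravel(c['tvec']); T=np.linalg.inv(W)
    return im,d,c,T
def rays(c,T,uv):
    p=cv2.undistortPoints(np.array(uv,float).reshape(-1,1,2),K(c),np.array(c['dist_coeffs'],float)).reshape(-1,2)
    return T[:3,3],np.c_[p,np.ones(len(p))]@T[:3,:3].T
def onplane(c,T,uv,z):
    o,r=rays(c,T,uv); return o+r*((z-o[2])/r[:,2])[:,None]
def pts(c,T,uv,d):
    o,r=rays(c,T,uv); return o+r*np.ravel(d)[:,None]
def cloud(im,d,c,T):
    v,u=np.mgrid[0:420,0:560]; return pts(c,T,np.c_[u.ravel(),v.ravel()],d.ravel()).reshape(420,560,3)
def save(im,n): cv2.imwrite(n,im[:,:,::-1])
E
python3 - <<'E'
from h import *
import pickle
o={}
for n in('scene','top','wrist'):
    o[n]=grab(n); print(n,o[n][2],o[n][3].round(2).tolist())
pickle.dump(o,open('a.pkl','wb'))
save(o['scene'][0],'pics/scene.png'); save(o['top'][0],'pics/top.png')
print(ctrl.sense())
E
```

```text
pics
scene {'vfov': 52.2583239129377, 'cx': 279.45646987350375, 'cy': 205.57809572186085, 'dist_coeffs': array([0.0443682, 0.       , 0.       , 0.       , 0.       ]), 'rvec': array([ 2.02989329,  0.77345933, -0.42737038]), 'tvec': array([-372.96301461,  -77.08998387, 1608.17134862])} [[0.75, 0.36, -0.56, 1210.44], [0.67, -0.4, 0.63, -788.91], [-0.0, -0.84, -0.54, 802.32], [0.0, 0.0, 0.0, 1.0]]
top {'vfov': 46.76194002111596, 'cx': 277.0646897998305, 'cy': 205.6676720646216, 'dist_coeffs': array([-0.03112148,  0.        ,  0.        ,  0.        ,  0.        ]), 'rvec': array([ 2.17000638, -2.22008987,  0.10932087]), 'tvec': array([   8.93620916,  492.06869879, 1308.57376053])} [[-0.02, -1.0, 0.07, 393.55], [-1.0, 0.02, -0.03, 31.81], [0.02, -0.07, -1.0, 1341.15], [0.0, 0.0, 0.0, 1.0]]
wrist {'vfov': 68.72240793411304, 'cx': 275.45837484419275, 'cy': 207.94552433551198, 'dist_coeffs': array([-0.0277409,  0.       ,  0.       ,  0.       ,  0.       ]), 'mount': array([[-9.40170542e-04, -9.54306776e-01, -2.98827197e-01,
         7.65285928e+01],
       [ 9.99999514e-01, -8.08157264e-
[... 340 characters left out ...]
5, 'joint_positions': array([-1.45349040e+00,  2.07235065e-01,  1.54262294e+00, -8.36397680e-06,
        1.39350968e+00, -1.50517305e-01]), 'dq': array([ 0.00060287, -0.00077731, -0.00296203,  0.00050562,  0.00096128,
        0.00178966]), 'joint_efforts': array([ 1.47956662e-04, -3.83511722e+01, -2.92038417e+01, -2.58221853e-04,
        6.59421697e-03,  2.83736733e-05]), 'tool_pos': array([ 152.07151281, -553.91856797,  230.38773502]), 'tcp_rot': array([ 9.91046741e-01,  1.33512432e-01,  1.06218339e-05, -8.87456679e-04]), 'contact_force': array([0.24992436, 0.44176305, 0.54510014]), 'moment': array([-0.05154747,  0.00768705, -0.05618449]), 'gripper_force': 0.0, 'opening': 0.999652618931506}
```

View pics/scene.png

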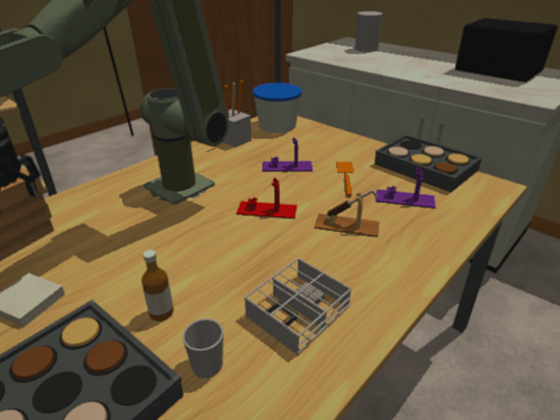

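View pics/top.png

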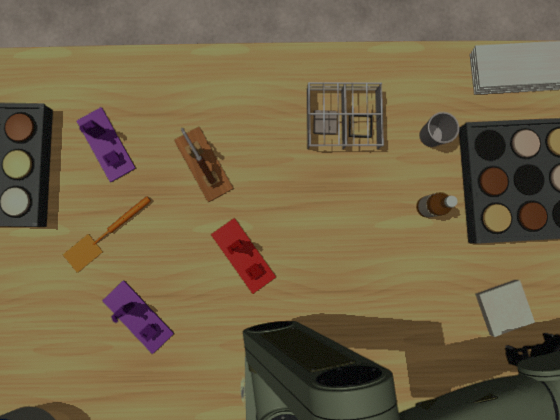

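The scene picture shows the wooden rest with the pick at (347,215) and the rack at (298,300). In the top picture the rest is at (204,163), with the hook end at the upper left (185,132). The rack is at (345,117), with the ring in its right bay (362,125) and the stone in its left bay (326,122). The other rests, two purple and one red, are decoys.

Run:
```python
from h import *
import pickle
o=pickle.load(open('a.pkl','rb'))
im,d,c,T=o['top']; P=cloud(im,d,c,T)
hsv=cv2.cvtColor(im,cv2.COLOR_RGB2HSV)
for u,v in((188,140),(215,190),(225,180),(200,150),(210,180),(240,60),(345,87),(326,122),(362,118)): print(u,v,im[v,u],hsv[v,u],P[v,u].round(0))
# board: brown patch between 3 and 14 mm high
w=np.zeros((420,560),bool); w[115:210,165:240]=1
z=P[...,2]
print('z hist counter',np.median(z[60:75,180:290]))
m=w&(z>4)&(z<14); pt=P[m]; r=cv2.minAreaRect(pt[:,:2].astype(np.float32)); print('board',r,cv2.boxPoints(r),len(pt),np.median(pt[:,2]))
m=w&(z>20); pt=P[m]; r=cv2.fitLine(pt[:,:2].astype(np.float32),cv2.DIST_L2,0,.01,.01).ravel(); print('pick line',r,pt[:,2].min(),pt[:,2].max(),len(pt)); 
w[:]=0; w[75:160,295:395]=1
m=w&(z>50); pt=P[m]; r=cv2.minAreaRect(pt[:,:2].astype(np.float32)); print('rack',r,cv2.boxPoints(r),len(pt))
for nm,cr in (('top',(70,220,160,400)),):
    a,b,e,f=cr; save(cv2.resize(im[a:b,e:f],None,fx=3.3,fy=3.3,interpolation=cv2.INTER_CUBIC),'pics/topc.png')
```

```text
188 140 [101  97  93] [ 15  20 101] [656. 222. 123.]
215 190 [112  71  40] [ 13 164 112] [540. 167.   6.]
225 180 [122  80  47] [ 13 157 122] [567. 139.   9.]
200 150 [54 41 26] [ 16 132  54] [645. 202.  45.]
210 180 [46 22 10] [ 10 200  46] [563. 176.  48.]
240 60 [141 120  77] [ 20 116 141] [911.  93.  -3.]
345 87 [103 101  96] [ 21  17 103] [ 828. -204.   -3.]
326 122 [111 103  92] [ 17  44 111] [ 722. -144.   20.]
362 118 [140 123  76] [ 22 117 140] [ 736. -248.    1.]
z hist counter -1.0151013760111027
board ((619.8286743164062, 202.75027465820312), (205.45651245117188, 263.7804260253906), 89.05887603759766) [[486.26892 102.20216]
 [750.0138   97.86958]
 [753.3884  303.2984 ]
 [489.64355 307.63098]] 1538 7.037940642351032
pick line [8.214344e-01 5.703031e-01 5.977355e+02 1.864470e+02] 20.45607609324611 1341.1500922927128 577
rack ((598.0809936523438, -150.91107177734375), (236.7899627685547, 494.7895812988281), 73.79721069335938) [[ 327.476    -195.57089 ]
 [ 802.6126   -333.63593 ]
 [ 868.686    -106.25125 ]
 [ 393.54938    31.813782]] 1096
```

View pics/topc.png

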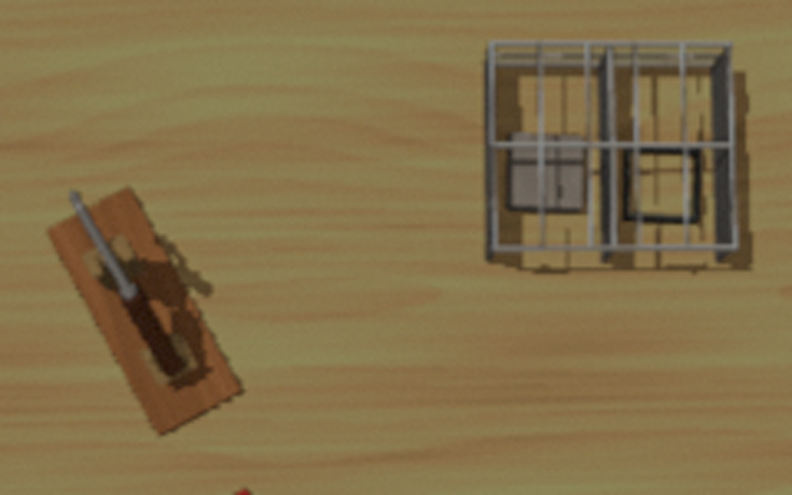

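The crop shows the board corners, in original top pixels, at (174.5,139.7), (199.4,127), (233.6,188.2) and (208.5,201.8). The rack's top frame corners are at (308.5,82.7), (381.8,82.7), (383.6,145.2) and (308.5,145.2). The ring is in the right bay at about (361,126), nearly square to the rack.

Run:
```python
from h import *
import pickle
o=pickle.load(open('a.pkl','rb'))
im,d,c,T=o['top']
g=lambda l:[(160+x/3.3,70+y/3.3) for x,y in l]
B=onplane(c,T,g([(48,230),(130,188),(243,390),(160,435)]),8); print('board',B.round(0).tolist())
x=(B[0]+B[1]-B[2]-B[3]); yaw=np.degrees(np.arctan2(x[1],x[0])); cen=B.mean(0); u=x/np.linalg.norm(x)
print('yaw',yaw,'origin',cen-30*u, np.linalg.norm(x)/2)
Q=onplane(c,T,g([(490,42),(732,42),(738,248),(490,248)]),64); print('rack',Q.round(0).tolist(),Q.mean(0))
N=onplane(c,T,g([(624,150),(700,150),(700,223),(624,219)]),18); print('ring',N.round(0).tolist(),N.mean(0))
s=ctrl.sense(); Rt=R.from_quat(s['tcp_rot']).as_matrix(); org=cen-30*u
print('yaw tool',np.degrees(np.arctan2(Rt[1,0],Rt[0,0])),'delta tool axes', Rt.T@(org-s['tool_pos']))
```

```text
board [[683.0, 277.0, 8.0], [717.0, 208.0, 8.0], [544.0, 116.0, 8.0], [508.0, 186.0, 8.0]]
yaw 27.86582716102016 origin [586.24719289 182.77328055   8.        ] 196.87651896909352
rack [[820.0, -94.0, 64.0], [817.0, -293.0, 64.0], [645.0, -291.0, 64.0], [649.0, -89.0, 64.0]] [ 732.58740235 -191.66113524   64.        ]
ring [[740.0, -209.0, 18.0], [739.0, -274.0, 18.0], [676.0, -271.0, 18.0], [681.0, -207.0, 18.0]] [ 708.83613557 -240.11508903   18.        ]
yaw tool 15.345212769406722 delta tool axes [ 613.59322665 -595.13852265  223.59158438]
```

Request:
move_arm:
  plan:
    - [[0.04, -0.04, 0, 0], [0.04, -0.04, 0, 0], [0.04, -0.04, 0, 0], [0.04, -0.04, 0, 0], [0.04, -0.04, 0, 0]]

```text
t: 0.78
tool_pos: [292.6, -306.9, 231.1]
tcp_rot: [0.991, 0.133, 0.0, -0.0]
contact_force: [1.2, 0.3, -0.4]
opening: 0.998
gripper_force: 0.0
```

Request:
move_arm:
  plan:
    - [[0.04, -0.04, 0, 0], [0.04, -0.04, 0, 0], [0.04, -0.04, 0, 0], [0.04, -0.04, 0, 0], [0.04, -0.04, 0, 0]]

```text
t: 1.4
tool_pos: [432.6, -61.1, 231.3]
tcp_rot: [0.991, 0.134, 0.0, 0.0]
contact_force: [0.5, -1.1, 0.3]
opening: 1.001
gripper_force: 0.0
```

Request:
move_arm:
  plan:
    - [[0.04, -0.04, 0, 0], [0.04, -0.04, 0, 0], [0.04, -0.04, 0, 0], [0, 0, 0, -6], [0, 0, 0, -6.5]]

```text
t: 2.02
tool_pos: [515.8, 85.6, 230.6]
tcp_rot: [0.97, 0.243, -0.001, -0.0]
contact_force: [0.1, -0.5, -0.3]
opening: 0.998
gripper_force: 0.0
```

Request:
move_arm:
  plan:
    - [[0.05, -0.026, 0, 0], [0.05, -0.026, 0, 0], [0, 0, 0, 0]]

```text
t: 2.4
tool_pos: [580.9, 180.0, 230.0]
tcp_rot: [0.97, 0.242, -0.0, -0.0]
contact_force: [0.1, -0.5, -0.4]
opening: 1.001
gripper_force: 0.0
```

Run:
```python
from h import *
import pickle
o=grab('wrist'); s=ctrl.sense(); print(s['tool_pos'],s['tcp_rot'])
pickle.dump((o,s),open('w1.pkl','wb')); save(o[0],'pics/w1.png')
```

```text
[580.03035238 178.3447538  230.05910434] [ 9.70337968e-01  2.41750088e-01 -1.05854425e-03  3.92280609e-05]
```

View pics/w1.png

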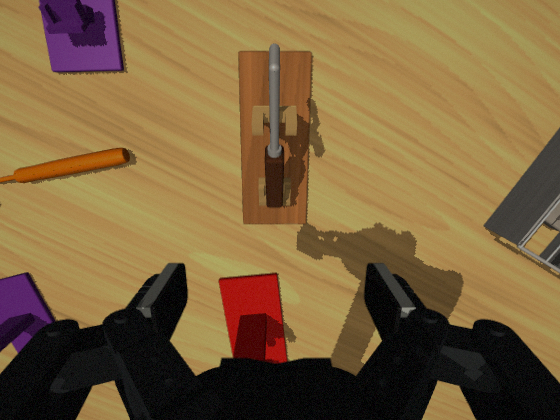

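The wrist picture shows the wooden rest's board with corners (238,51), (312,51), (306,223) and (243,223). The dark handle runs from its butt at (274,206) to its front at (275,148), and the hook tip is near (275,48).

```bash
cat > hm.py <<'E'
from h import *
def handle(im,box):
    hsv=cv2.cvtColor(im,cv2.COLOR_RGB2HSV); a,b,c0,d0=box
    m=np.zeros(im.shape[:2],np.uint8); m[a:b,c0:d0]=((hsv[...,2]<75)&(hsv[...,1]>120))[a:b,c0:d0]
    n,l,st,ce=cv2.connectedComponentsWithStats(m); i=1+np.argmax(st[1:,4]); v,u=np.nonzero(l==i)
    return np.c_[u,v],st[i]
def mid(p0,r0,p1,r1):
    A=np.c_[r0,-r1]; t=np.linalg.lstsq(A,p1-p0,rcond=None)[0]; a=p0+r0*t[0]; b=p1+r1*t[1]; return (a+b)/2,np.linalg.norm(a-b)
E
python3 - <<'E'
from hm import *
import pickle
(im,d,c,T),s=pickle.load(open('w1.pkl','rb'))
uv,st=handle(im,(140,215,255,295)); print(st,uv.mean(0))
B=onplane(c,T,[(238,51),(312,51),(306,223),(243,223)],8); print(B.round(0).tolist(),B.mean(0))
x=B[0]+B[1]-B[2]-B[3]; print('yaw',np.degrees(np.arctan2(x[1],x[0])),np.linalg.norm(x)/2,'org',B.mean(0)-30*x/np.linalg.norm(x))
P=pts(c,T,uv,d[uv[:,1],uv[:,0]]); P=P[(P[:,2]<110)&(P[:,2]>20)]; print('depth handle mean',P.mean(0),P[:,2].min(),P[:,2].max())
f=cv2.fitLine(P.astype(np.float32),cv2.DIST_HUBER,0,.01,.01).ravel(); print('axis',f[:3],np.degrees(np.arctan2(f[1],f[0])),np.degrees(np.arcsin(abs(f[2]))))
o=pickle.load(open('a.pkl','rb')); ti,td,tc,tT=o['top']
tu,ts=handle(ti,(145,190,190,222)); print(ts,tu.mean(0))
def ends(p):
    m=p.mean(0); w=np.linalg.svd((p-m)*1.,full_matrices=False)[2][0]; w*=-np.sign(w[1]); q=(p-m)@w
    return np.array([m+w*q.min(),m,m+w*q.max()])
e1,e2=ends(uv),ends(tu); print(e1,e2)
a,r=rays(c,T,e1); b,q=rays(tc,tT,e2)
for i in range(3): print(mid(a,r[i],b,q[i]))
E
```

```text
[265 146  26  61 960] [274.559375   179.08333333]
[[685.0, 283.0, 8.0], [723.0, 212.0, 8.0], [547.0, 119.0, 8.0], [510.0, 190.0, 8.0]] [616.26450679 200.96091684   8.        ]
yaw 27.794586787021 198.14952782504287 org [589.72575575 186.9718249    8.        ]
depth handle mean [590.2107059  187.29576999  73.61320499] 34.937707868624955 94.56160022496653
axis [0.6880515 0.3557583 0.6324722] 27.341307 39.232754
[196 148  26  40 506] [209.45454545 166.58695652]
[[274.47586577 206.023174  ]
 [274.559375   179.08333333]
 [274.66199859 145.97725336]] [[217.06800122 186.35887918]
 [209.45454545 166.58695652]
 [201.81955162 146.75910013]]
(array([549.04397068, 163.36152761,   6.11289034]), np.float64(4.022146559243991))
(array([592.91243018, 181.03588838,  64.41603213]), np.float64(13.254828107074367))
(array([630.9982627 , 195.9236313 , 130.61058553]), np.float64(21.96794744754199))
```

Request:
move_arm:
  plan:
    - [[0.006, -0.002, 0.04, 0], [0.007, -0.001, 0.04, 0], [0, 0, 0, 0], [0, 0, 0, 0]]

```text
t: 2.95
tool_pos: [590.6, 185.3, 152.7]
tcp_rot: [0.971, 0.24, 0.001, 0.0]
contact_force: [-0.3, -0.8, -0.7]
opening: 0.996
gripper_force: 0.0
```

Run:
```python
from hm import *
import pickle
o=grab('wrist'); s=ctrl.sense(); print(s['tool_pos'],s['tcp_rot'])
pickle.dump((o,s),open('w2.pkl','wb')); save(o[0],'pics/w2.png')
(i1,d1,c1,T1),_=pickle.load(open('w1.pkl','rb')); im,d,c,T=o
u1,_=handle(i1,(140,215,255,295)); u2,st=handle(im,(100,330,235,315)); print(st)
# handle top edge/bottom edge of mask along image rows, mid width
def e(u): 
    t=u[u[:,1]<=u[:,1].min()+1].mean(0); b=u[u[:,1]>=u[:,1].max()-1].mean(0); return np.array([t,u.mean(0),b])
e1,e2=e(u1),e(u2); print(e1.round(0),e2.round(0))
a,r=rays(c1,T1,e1); b,q=rays(c,T,e2)
for k in range(3): print(mid(a,r[k],b,q[k]))
P=pts(c,T,u2,d[u2[:,1],u2[:,0]]); P=P[(P[:,2]<110)&(P[:,2]>20)]; print(P.mean(0),np.median(P,0),P.min(0),P.max(0))
f=cv2.fitLine(P.astype(np.float32),cv2.DIST_HUBER,0,.01,.01).ravel(); print('axis',f)
```

```text
[591.37935226 185.51456546 153.71508008] [9.70706457e-01 2.40261926e-01 1.76918222e-03 2.28893411e-04]
[ 261  172   33   88 1496]
[[274. 146.]
 [275. 179.]
 [274. 205.]] [[272. 173.]
 [274. 215.]
 [277. 259.]]
(array([618.85668314, 203.32082045,  70.48460139]), np.float64(1.4239144352307638))
(array([591.12697717, 187.53654183,  72.98492848]), np.float64(0.009338433040325415))
(array([580.95682579, 181.33865122, 124.03209156]), np.float64(1.909307709441094))
[591.76917595 188.23018015  75.05003247] [593.64305842 189.10198408  78.69598435] [555.46542433 161.88545481  26.35688601] [623.97627729 210.2317047   94.56963797]
axis [6.9150466e-01 3.6513996e-01 6.2329292e-01 5.8928650e+02 1.8690604e+02
 7.3977921e+01]
```

View pics/w2.png

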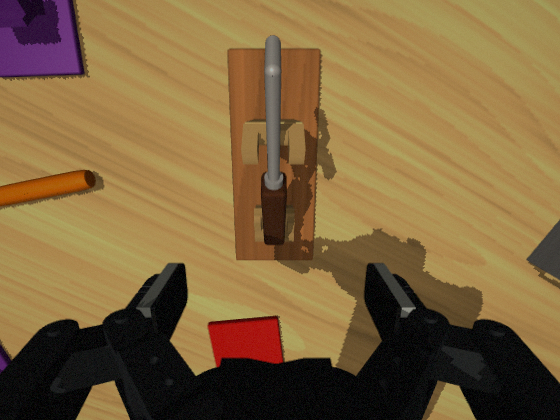

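The handle is centred at columns 262–286, rows 172–243, and the rest is straight in the view. The two views put the top of the handle's middle at (591,187.5,73), so its centre is at about z = 60. Next I descend and grip.

Request:
move_arm:
  plan:
    - [[0, -0.001, 0.04, 0], [0, -0.001, 0.04, 0], [0, 0, 0.022, 0], [0, 0, 0, 0]]

```text
t: 3.5
tool_pos: [588.9, 187.4, 49.3]
tcp_rot: [0.971, 0.24, -0.001, 0.0]
contact_force: [0.5, 0.9, 0.7]
opening: 0.998
gripper_force: 0.0
```

Request:
move_arm:
  plan:
    - [[0, 0, 0, 0], [0, 0, 0, 0], [0, 0, 0, 0], [0, 0, 0, 0], [0, 0, 0, 0]]
  claw: 0.0

```text
t: 4.12
tool_pos: [590.1, 187.5, 50.4]
tcp_rot: [0.971, 0.241, 0.001, 0.0]
contact_force: [-1.2, -0.1, 5.0]
opening: 0.2
gripper_force: 59.8
```

Request:
move_arm:
  plan:
    - [[-0.0129, 0, -0.0153, 0], [-0.0129, 0, -0.0153, 0], [-0.0129, 0, -0.0153, 0], [0, 0, -0.03, 0]]

```text
t: 4.62
tool_pos: [551.8, 169.2, 123.1]
tcp_rot: [0.971, 0.24, -0.003, -0.001]
contact_force: [0.3, -0.2, -0.9]
opening: 0.193
gripper_force: 58.9
```

Request:
move_arm:
  plan:
    - [[-0.0314, 0.0412, 0, 0], [-0.0314, 0.0412, 0, 0], [-0.0314, 0.0412, 0, 0], [-0.0314, 0.0412, 0, 0]]

```text
t: 5.12
tool_pos: [520.0, -35.8, 124.6]
tcp_rot: [0.971, 0.241, -0.0, -0.0]
contact_force: [-0.6, 0.1, -0.7]
opening: 0.202
gripper_force: 59.0
```

Request:
move_arm:
  plan:
    - [[-0.0314, 0.0412, 0, 0], [-0.0314, 0.0412, 0, 0], [0, 0, 0, 9], [0, 0, 0, 9], [0, 0, 0, 9]]

```text
t: 5.75
tool_pos: [503.3, -136.7, 124.4]
tcp_rot: [1.0, 0.004, -0.001, -0.001]
contact_force: [-0.2, -0.5, -1.3]
opening: 0.199
gripper_force: 59.1
```

Request:
move_arm:
  plan:
    - [[-0.01, 0.05, 0.03, 0], [0, 0.05, 0.04, 0], [0, 0, 0.022, 0], [0, 0, 0, 0]]

```text
t: 6.25
tool_pos: [492.8, -234.5, 31.2]
tcp_rot: [1.0, 0.007, -0.003, -0.002]
contact_force: [-0.1, 0.5, -0.8]
opening: 0.198
gripper_force: 59.1
```

Request:
move_arm:
  plan:
    - [[0, 0, 0.006, 0], [0, 0, 0.004, 0], [0, 0, 0.003, 0], [0, 0, 0, 0]]

```text
t: 6.75
tool_pos: [496.9, -236.0, 24.0]
tcp_rot: [1.0, 0.008, 0.001, 0.001]
contact_force: [-2.3, 1.5, 10.5]
opening: 0.197
gripper_force: 60.9
```

Request:
move_arm:
  plan:
    - [[0, 0, 0.004, 0], [0, 0, 0.004, 0], [0, 0, 0, 0], [0, 0, 0, 0]]

```text
t: 7.25
tool_pos: [501.9, -236.4, 19.4]
tcp_rot: [1.0, 0.007, 0.006, 0.001]
contact_force: [4.7, 7.7, 20.6]
opening: 0.197
gripper_force: 62.6
```

Request:
move_arm:
  plan:
    - [[0.005, 0, 0.003, 0], [0.005, 0, 0.002, 0], [0.002, 0, 0.002, 0], [0, 0, 0, 0]]

```text
t: 7.75
tool_pos: [510.6, -236.0, 10.1]
tcp_rot: [1.0, 0.008, 0.003, 0.001]
contact_force: [0.1, 3.6, 12.8]
opening: 0.196
gripper_force: 62.7
```

Run:
```python
from h import *
import pickle
o=grab('wrist'); s=ctrl.sense(); print(s['tool_pos'],s['tcp_rot'])
pickle.dump((o,s),open('w3.pkl','wb'))
p=grab('scene')[0]
save(np.hstack([cv2.resize(o[0],(400,300)),cv2.resize(p[220:320,200:333],(400,300),interpolation=cv2.INTER_CUBIC)]),'pics/w3.png')
```

```text
[ 510.57977891 -235.99754224   10.04020852] [9.99966819e-01 7.60457411e-03 2.74939497e-03 9.86176423e-04]
```

View pics/w3.png

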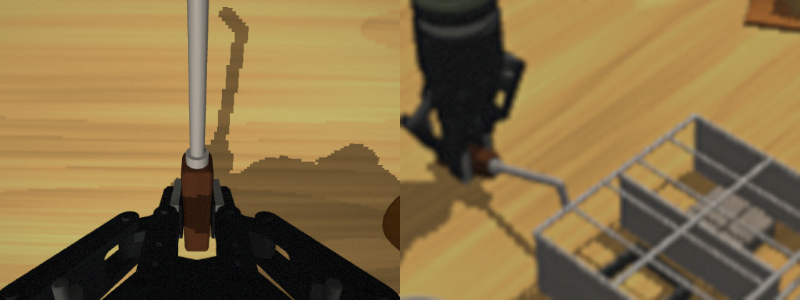

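The pick has pivoted in the grip and is nearly level, with the handle still between the pads. I'll press a little more, then lift and look at the rack.

Request:
move_arm:
  plan:
    - [[0.002, 0, 0.003, 0], [0.002, 0, 0.003, 0], [0, 0, 0.001, 0], [0, 0, 0, 0]]

```text
t: 8.35
tool_pos: [514.8, -236.0, 3.4]
tcp_rot: [1.0, 0.008, 0.003, 0.001]
contact_force: [0.6, 4.3, 13.9]
opening: 0.204
gripper_force: 63.9
```

Request:
move_arm:
  plan:
    - [[0, 0, -0.05, 0], [0, 0, -0.05, 0], [0.035, -0.022, -0.05, 0], [0.035, -0.022, 0, 0], [0, 0, 0, 0]]

```text
t: 8.98
tool_pos: [582.2, -189.7, 149.4]
tcp_rot: [1.0, 0.009, 0.002, 0.001]
contact_force: [0.4, 0.4, -0.7]
opening: 0.197
gripper_force: 61.7
```

Run:
```python
from h import *
import pickle
o=grab('wrist'); s=ctrl.sense(); print(s['tool_pos'],s['tcp_rot'],s['contact_force'])
p=grab('scene'); pickle.dump((o,s,p),open('w4.pkl','wb'))
save(np.hstack([o[0],cv2.resize(p[0][180:330,200:280],(224,420),interpolation=cv2.INTER_CUBIC)]),'pics/w4.png')
```

```text
[ 580.2439453  -190.27651813  147.97562362] [9.99961135e-01 8.80025318e-03 3.82398990e-04 3.71684514e-04] [-0.91722567 -0.92708781 -0.96977171]
```

View pics/w4.png

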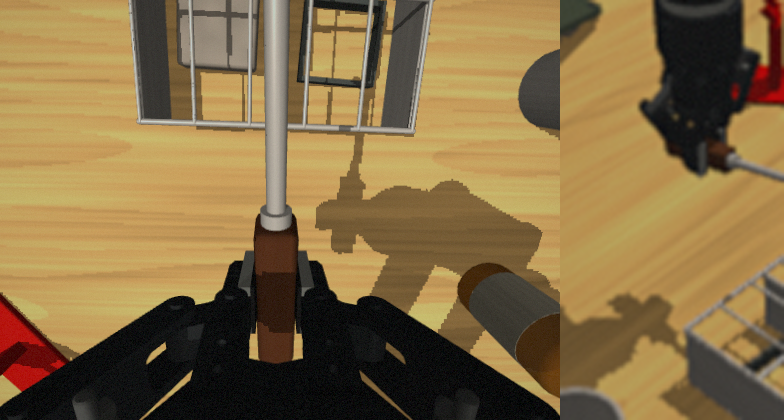

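The wrist picture shows the rack's front top bar from (138,124) to (413,132). The ring's near side runs from (297,80) to (372,88) in the right bay, the stone is at upper left (218,35), and the shaft is along column 276.

Run:
```python
from h import *
import pickle
(im,d,c,T),s,p=pickle.load(open('w4.pkl','rb'))
Rt=R.from_quat(s['tcp_rot']).as_matrix(); tp=np.array(s['tool_pos'])
# shaft: mid column per row
v=np.arange(5,200,5); u=np.full(len(v),276.)
for i,r in enumerate(v):
    k=np.nonzero((np.abs(d[r,255:300]-np.median(d[r,272:280]))<8))[0]; u[i]=255+k.mean()
P=pts(c,T,np.c_[u,v],[np.median(d[r,273:280]) for r in v]); L=(P-tp)@Rt
A=np.polyfit(L[:,0],L[:,2],1); B=np.polyfit(L[:,0],L[:,1],1); print('shaft top in tool: z=',A,' y=',B,'pitch',np.degrees(np.arctan(-A[0])),'range',L[[0,-1]].round(1).tolist(), np.abs(np.polyval(A,L[:,0])-L[:,2]).max())
# handle front edge
h=[(r,np.median(d[r,268:284])) for r in (225,240,260,280,300,330,355)]
H=(pts(c,T,[(275,r) for r,_ in h],[q for _,q in h])-tp)@Rt; print('handle top',H.round(1).tolist())
F=onplane(c,T,[(138,124),(413,132)],64); print('front bar',F.round(1).tolist())
e=onplane(c,T,[(297,82),(372,88),(307,76),(365,80)],18); print('ring near outer L,R, inner L,R @18',e.round(1).tolist())
hv=cv2.cvtColor(im,cv2.COLOR_RGB2HSV)[...,2]
for x in (320,335,350): print(x,hv[60:105,x])
```

```text
shaft top in tool: z= [ -0.20010243 -22.02096685]  y= [ 1.22551225e-03 -1.35839755e+00] pitch 11.315575270908917 range [[108.2, -1.3, -43.6], [47.6, -1.4, -31.0]] 0.9057485664023304
handle top [[35.4, -1.6, -31.3], [30.5, -1.6, -34.8], [21.2, -1.6, -33.4], [10.8, -1.6, -31.3], [-0.3, -1.6, -29.3], [-19.2, -1.6, -25.5], [-37.5, -1.6, -21.5]]
front bar [[649.1, -87.9, 64.0], [647.0, -288.5, 64.0]]
ring near outer L,R, inner L,R @18 [[683.5, -205.2, 18.0], [680.2, -268.7, 18.0], [688.4, -213.4, 18.0], [686.3, -262.2, 18.0]]
320 [199 197 200 198 202 200 199 199 200 201 201 200 199 200 198 203 176  98
  79  75  75  73  43  27  93 116 198 200 202 201 200 202 201 202 199 199
 203 201 200 201 194 195 195 199 202]
335 [202 201 199 198 198 199 199 202 198 199 200 201 202 201 198 200 200 197
 124  78  74  71  75  49  27  61 112 196 200 202 202 202 201 202 199 198
 202 202 201 203 196 194 194 199 200]
350 [199 199 201 198 196 199 198 199 198 199 201 202 200 201 200 201 200 197
 200 144  80  59  75  74  70  36  31 110 191 202 200 200 200 200 201 200
 200 200 200 201 199 197 195 194 198]
```

Depth along the shaft shows the pick pitched 11° nose-up and sitting high in the fingers, so the prong can't get low enough. I'll set it on the counter, open slightly so the fingers still guide it, let it settle on its prong tip, and regrip.

Request:
move_arm:
  plan:
    - [[-0.037, 0.025, 0, 0], [-0.037, 0.025, 0.02, 0], [0, 0, 0.06, 0], [0, 0, 0.055, 0], [0, 0, 0, 0]]

```text
t: 9.7
tool_pos: [501.2, -240.5, 7.6]
tcp_rot: [1.0, 0.007, -0.005, -0.003]
contact_force: [-0.9, 1.6, -1.0]
opening: 0.196
gripper_force: 61.7
```

Request:
move_arm:
  plan:
    - [[0, 0, 0.003, 0], [0, 0, 0, 0]]

```text
t: 9.95
tool_pos: [507.6, -243.5, 11.6]
tcp_rot: [1.0, 0.007, 0.002, 0.001]
contact_force: [-0.3, -0.6, -1.3]
opening: 0.199
gripper_force: 61.7
```

Request:
move_arm:
  plan:
    - [[0, 0, 0, 0], [0, 0, 0, 0], [0, 0, 0, 0]]
  claw: 0.03

```text
t: 10.32
tool_pos: [506.6, -242.7, 10.0]
tcp_rot: [1.0, 0.007, 0.0, 0.0]
contact_force: [0.5, -0.3, -0.3]
opening: 0.351
gripper_force: 0.0
```

Request:
move_arm:
  plan:
    - [[0, 0, 0.005, 0], [0, 0, 0, 0], [0, 0, 0, 0]]

```text
t: 10.7
tool_pos: [506.0, -242.4, 4.0]
tcp_rot: [1.0, 0.007, -0.0, -0.0]
contact_force: [0.5, -0.5, -0.2]
opening: 0.351
gripper_force: 0.0
```

Request:
move_arm:
  plan:
    - [[0, 0, 0, 0], [0, 0, 0, 0], [0, 0, 0, 0]]
  claw: 0.0

```text
t: 11.08
tool_pos: [506.3, -242.6, 4.4]
tcp_rot: [1.0, 0.007, 0.0, 0.0]
contact_force: [-0.1, 0.5, 1.9]
opening: 0.195
gripper_force: 60.8
```

```bash
cat > pk.py <<'E'
from h import *
def pick():
    s=ctrl.sense(); im,d,c,T=grab('wrist'); Rt=R.from_quat(s['tcp_rot']).as_matrix(); tp=np.array(s['tool_pos'])
    L=[]
    for r in range(2,370,6):
        k=np.arange(240,312); q=d[r,k]; 
        if (q>0).sum()<5: continue
        k=k[q>0]; q=q[q>0]
        P=(pts(c,T,np.c_[k,np.full(len(k),r)],q)-tp)@Rt
        w=(np.abs(P[:,1])<14)&(P[:,2]<20)&(P[:,2]>-110)
        if w.sum()<4: continue
        P=P[w]; top=P[P[:,2]<np.percentile(P[:,2],10)+4]; L.append([P[:,0].mean() if 0 else top[:,0].mean(),top[:,1].mean(),top[:,2].min(),len(top)])
    return np.array(L),s,im
E
python3 - <<'E'
from pk import *
L,s,im=pick(); print(s['tool_pos'],s['tcp_rot'],s['opening'],s['gripper_force']); print(L[::3].round(1).tolist())
m=(L[:,0]>50)&(L[:,0]<115); A=np.polyfit(L[m,0],L[m,2],1); print(A,np.degrees(np.arctan(-A[0])),np.polyfit(L[m,0],L[m,1],1))
save(im,'pics/w5.png')
E
```

```text
[ 506.284068   -242.5745294     4.43415371] [9.99972681e-01 7.39113552e-03 6.64760825e-05 6.23670992e-05] 0.1946936467417399 60.77493667602539
[[111.7, -0.7, -28.4, 24.0], [106.4, -0.6, -27.4, 23.0], [100.9, -0.6, -27.7, 23.0], [95.3, -0.9, -26.4, 20.0], [89.5, -0.8, -26.1, 21.0], [83.4, -0.6, -25.9, 21.0], [77.1, -0.6, -25.2, 21.0], [70.5, -0.8, -24.1, 20.0], [63.6, -0.6, -23.9, 19.0], [56.3, -0.8, -22.3, 20.0], [48.8, -0.5, -22.6, 18.0], [41.2, -0.8, -21.9, 30.0], [34.5, -0.8, -25.7, 40.0], [27.2, -0.8, -27.5, 42.0], [18.4, -0.8, -26.1, 42.0], [10.2, 0.1, -27.9, 61.0], [10.8, 1.9, -43.2, 21.0], [11.7, -0.8, -54.0, 16.0], [16.5, -0.8, -69.3, 12.0], [16.1, -0.8, -76.5, 10.0], [10.7, -0.9, -82.9, 63.0]]
[ -0.10647548 -16.72354658] 6.077697106832033 [ 0.00116605 -0.79938716]
```

View pics/w5.png

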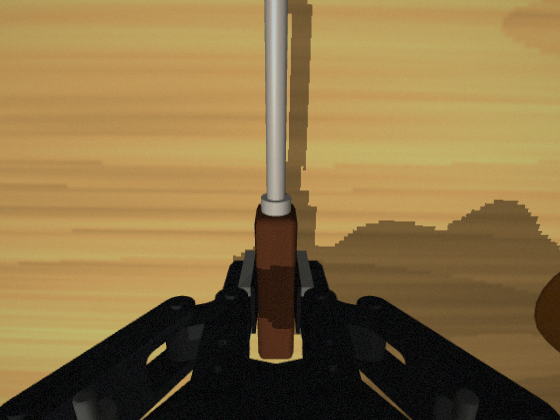

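The pick now sits at 6° with its tip and butt on the counter, gripped straight. Next I go in over the ring's near wall, under the wires.

Request:
move_arm:
  plan:
    - [[0, -0.003, -0.012, 0], [0, 0, -0.0105, 0], [0, 0, 0, 0], [0, 0, 0, 0]]

```text
t: 11.62
tool_pos: [506.2, -239.5, 27.0]
tcp_rot: [1.0, 0.007, 0.0, 0.0]
contact_force: [-0.3, -0.2, -1.5]
opening: 0.195
gripper_force: 60.5
```

Request:
move_arm:
  plan:
    - [[0.015, 0, 0, 0], [0.02, 0, 0, 0], [0.02, 0, 0, 0], [0.01, 0, 0, 0], [0, 0, 0, 0]]

```text
t: 12.25
tool_pos: [571.8, -238.4, 26.5]
tcp_rot: [1.0, 0.008, -0.0, -0.0]
contact_force: [-0.5, -0.2, -1.3]
opening: 0.195
gripper_force: 60.5
```

Request:
move_arm:
  plan:
    - [[0.006, 0, 0, 0], [0, 0, 0, 0], [0, 0, 0.009, 0], [0, 0, 0.009, 0], [0, 0, 0, 0]]

```text
t: 12.88
tool_pos: [575.7, -237.8, 7.1]
tcp_rot: [1.0, 0.007, -0.002, -0.001]
contact_force: [-0.1, -0.2, -1.3]
opening: 0.2
gripper_force: 60.5
```

Run:
```python
from h import *
print(ctrl.sense()['tool_pos'])
t=grab('top')[0]; p=grab('scene')[0]
save(np.hstack([cv2.resize(t[70:170,290:400],(440,400),interpolation=cv2.INTER_CUBIC),cv2.resize(p[250:360,240:360],(360,330),interpolation=cv2.INTER_CUBIC).repeat(1,0) if 0 else cv2.resize(p[255:355,250:340],(360,400),interpolation=cv2.INTER_CUBIC)]),'pics/w6.png')
```

```text
[ 575.70193643 -237.75668141    7.08290292]
```

View pics/w6.png

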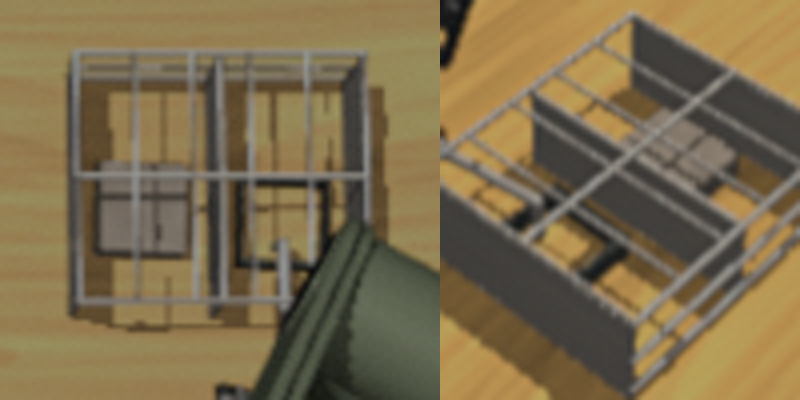

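The hook's end is just behind the ring's near wall, inside the ring. In the top crop it is at (283,245), and the wall is at y≈265. Now I drag.

Request:
move_arm:
  plan:
    - [[-0.006, 0, 0, 0], [-0.01, 0, 0, 0], [-0.014, 0, 0, 0], [-0.014, 0, 0, 0], [-0.014, 0, 0, 0]]

```text
t: 13.6
tool_pos: [518.3, -239.4, 9.1]
tcp_rot: [1.0, 0.007, 0.0, 0.0]
contact_force: [1.4, -0.7, -1.2]
opening: 0.191
gripper_force: 60.5
```

Request:
move_arm:
  plan:
    - [[-0.016, 0, 0, 0], [-0.016, 0, 0, 0], [-0.016, 0, 0, 0], [-0.016, 0, 0, 0], [-0.012, 0, 0, 0]]

```text
t: 14.22
tool_pos: [442.1, -240.4, 8.8]
tcp_rot: [1.0, 0.007, -0.0, -0.0]
contact_force: [1.4, 0.2, -0.1]
opening: 0.198
gripper_force: 60.6
```

Request:
move_arm:
  plan:
    - [[-0.008, 0, 0, 0], [-0.004, 0, 0, 0], [0, 0, 0, 0]]

```text
t: 14.6
tool_pos: [430.7, -240.5, 8.6]
tcp_rot: [1.0, 0.007, -0.0, -0.0]
contact_force: [1.0, -0.0, -2.0]
opening: 0.198
gripper_force: 60.5
```

Run:
```python
from h import *
print(ctrl.sense()['tool_pos'])
t=grab('top')[0]; p=grab('scene')[0]
save(np.hstack([cv2.resize(t[70:190,290:410],(400,400),interpolation=cv2.INTER_CUBIC),cv2.resize(p[235:355,220:340],(400,400),interpolation=cv2.INTER_CUBIC)]),'pics/w7.png')
```

```text
[ 430.69163065 -240.47831622    8.63373205]
```

View pics/w7.png

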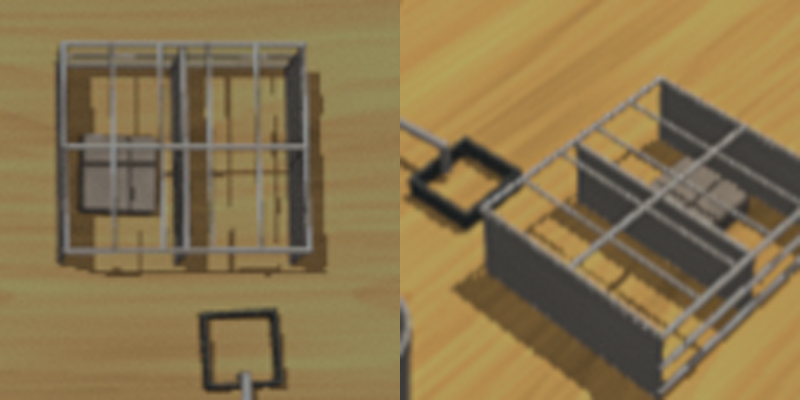

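The top crop shows the ring at (240,350), lying flat and well clear of the rack front (y≈270). The hook is inside its near wall and the stone has not moved. That was the tenth and last picture, so from here I work from numbers only. I unhook the ring and raise the pick.

Request:
move_arm:
  plan:
    - [[0.006, 0, 0, 0], [0, 0, 0, 0], [0, 0, -0.02, 0], [0, 0, -0.03, 0], [0, 0, -0.06, 0]]

```text
t: 15.32
tool_pos: [435.0, -238.7, 117.2]
tcp_rot: [1.0, 0.007, -0.003, -0.002]
contact_force: [0.6, -0.9, -0.5]
opening: 0.197
gripper_force: 60.5
```

Request:
move_arm:
  plan:
    - [[0, 0, -0.06, 0], [0, -0.06, 0, 0], [0, -0.06, 0, 0], [0, -0.06, 0, 0], [0, -0.06, 0, 0]]

```text
t: 15.95
tool_pos: [433.3, 1.2, 179.0]
tcp_rot: [1.0, 0.007, 0.0, 0.0]
contact_force: [1.3, -0.1, -1.6]
opening: 0.195
gripper_force: 60.4
```

Request:
move_arm:
  plan:
    - [[0.02, -0.055, 0, 0], [0, 0, 0, -9], [0, 0, 0, -9], [0, 0, 0, -9], [0, 0, 0, 0]]

```text
t: 16.58
tool_pos: [452.6, 54.9, 178.6]
tcp_rot: [0.971, 0.24, -0.0, -0.0]
contact_force: [0.2, -0.4, -0.9]
opening: 0.195
gripper_force: 60.5
```

```bash
cat > go.py <<'E'
from h import *
import sys
s=ctrl.sense(); Rt=R.from_quat(s['tcp_rot']).as_matrix(); yaw=np.degrees(np.arctan2(Rt[1,0],Rt[0,0]))
g=np.array([590.1,187.5,50.4]); a=np.radians(27.8); R0=np.array([[np.cos(a),np.sin(a),0],[np.sin(a),-np.cos(a),0],[0,0,-1]])
print('t',s['t'],s['tool_pos'],'yaw',yaw,'tilt',Rt[:,2],'in grasp-frame',(R0.T@(np.array(s['tool_pos'])-g)).round(1),'F',s['contact_force'])
E
python3 - <<'E'
import go
from pk import *
L,s,im=pick(); m=(L[:,0]>50)&(L[:,0]<112); A=np.polyfit(L[m,0],L[m,2],1); print(A,np.degrees(np.arctan(-A[0])),np.polyfit(L[m,0],L[m,1],1))
print(L[(L[:,0]<50)][:14].round(1).tolist())
E
```

```text
t 16.575 [452.60570721  54.93839562 178.62751981] yaw 27.76579368847111 tilt [-5.97934456e-04 -2.69293808e-05 -9.99999821e-01] in grasp-frame [-183.4   53.1 -128.2] F [ 0.24141727 -0.38034946 -0.90592732]
[ -0.1048631  -16.94700364] 5.9863345885082335 [ 0.00270834 -0.88732609]
[[49.2, -0.5, -21.8, 19.0], [46.6, -0.8, -21.4, 18.0], [43.9, -0.8, -20.8, 18.0], [41.6, -1.0, -22.1, 29.0], [39.3, -0.8, -24.3, 28.0], [36.6, -0.9, -23.6, 29.0], [34.9, -0.8, -25.8, 40.0], [32.8, -0.6, -27.6, 43.0], [30.3, -0.8, -27.2, 42.0], [27.5, -0.8, -26.9, 42.0], [24.6, -0.8, -27.1, 42.0], [21.8, -0.8, -26.5, 40.0], [18.8, -1.0, -25.8, 41.0], [15.8, -0.8, -26.3, 40.0]]
```

Run:
```python
from h import *
im,d,c,T=grab('wrist'); s=ctrl.sense(); Rt=R.from_quat(s['tcp_rot']).as_matrix(); tp=np.array(s['tool_pos'])
hs=cv2.cvtColor(im,cv2.COLOR_RGB2HSV)
for r in range(340,372,2): print(r,im[r,275],d[r,275])
o,r=rays(c,T,[(275,v) for v in (205,212,350,354,358,362)]); o=Rt.T@(o-tp); r=r@Rt
# handle top: z=-23.9-0.105x
for q in r: t=(-23.9-.105*o[0]-o[2])/(q[2]+.105*q[0]); print((o+q*t).round(1))
```

```text
340 [51 29 18] 149.03775
342 [46 25 10] 149.74097
344 [46 29 11] 151.36525
346 [49 26 17] 152.75917
348 [50 28 19] 152.79303
350 [47 28 20] 151.88052
352 [47 25 15] 152.55954
354 [83 47 26] 154.49234
356 [81 45 23] 153.90126
358 [91 59 33] 155.26868
360 [201 157  91] 399.158
362 [200 156  91] 399.73926
364 [10  7  6] 83.574715
366 [8 1 7] 83.115616
368 [ 3 14  7] 81.77566
370 [17 16 16] 80.16302
[ 41.7  -1.  -28.3]
[ 38.7  -1.  -28. ]
[-36.1  -1.2 -20.1]
[-38.8  -1.2 -19.8]
[-41.6  -1.2 -19.5]
[-44.4  -1.2 -19.2]
```

Request:
move_arm:
  plan:
    - [[0.046, -0.0133, 0, 0], [0.046, -0.0133, 0, 0], [0.046, -0.0133, 0, 0], [0.045, -0.013, 0, 0], [0, 0, 0, 0]]

```text
t: 17.3
tool_pos: [591.5, 188.9, 178.1]
tcp_rot: [0.971, 0.241, 0.0, -0.0]
contact_force: [-1.2, 0.6, -1.5]
opening: 0.194
gripper_force: 60.6
```

Request:
move_arm:
  plan:
    - [[0, 0, 0.03, 0], [0, 0, 0.03, 0], [0, 0, 0, 0], [0, 0, 0, 0]]

```text
t: 17.8
tool_pos: [590.3, 186.6, 119.9]
tcp_rot: [0.971, 0.24, 0.001, 0.0]
contact_force: [1.2, 0.2, -0.9]
opening: 0.196
gripper_force: 60.5
```

```bash
python3 go.py
```

```text
t 17.8 [590.33042858 186.57705566 119.91983029] yaw 27.782595596800537 tilt [ 1.20100863e-03  9.29731031e-05 -9.99999274e-01] in grasp-frame [ -0.2   0.9 -69.5] F [ 1.16309081  0.22620141 -0.89450484]
```

Request:
move_arm:
  plan:
    - [[0, -0.001, 0.014, 0], [0, 0, 0.012, 0], [0, 0, 0, 0]]

```text
t: 18.18
tool_pos: [589.8, 187.8, 92.9]
tcp_rot: [0.971, 0.241, 0.0, 0.0]
contact_force: [-0.1, -0.5, 1.6]
opening: 0.195
gripper_force: 61.2
```

Request:
move_arm:
  plan:
    - [[0, 0, 0.006, 0], [0, 0, 0.006, 0], [0, 0, 0.004, 0], [0, 0, 0, 0]]

```text
t: 18.68
tool_pos: [590.9, 188.3, 78.8]
tcp_rot: [0.971, 0.241, 0.002, 0.0]
contact_force: [-2.5, -1.8, 7.5]
opening: 0.194
gripper_force: 64.0
```

```bash
cat > pk2.py <<'E'
import go
from pk import *
L,s,im=pick(); m=(L[:,0]>48)&(L[:,0]<110)
A=np.polyfit(L[m,0],L[m,2],1); m=m&(abs(np.polyval(A,L[:,0])-L[:,2])<4); A=np.polyfit(L[m,0],L[m,2],1)
print('shaft axis z at x=0',A[1]+4/np.cos(np.arctan(A[0])),'pitch',np.degrees(np.arctan(-A[0])),'y',np.polyfit(L[m,0],L[m,1],1),m.sum())
E
python3 pk2.py
```

```text
t 18.675 [590.89068975 188.29790641  78.83400709] yaw 27.85462118393671 tilt [ 3.33954213e-03  7.98352287e-04 -9.99994105e-01] in grasp-frame [  1.1  -0.3 -28.4] F [-2.467937   -1.75073577  7.45435265]
shaft axis z at x=0 -18.628388678716483 pitch 16.945527005980317 y [ 0.04213126 -4.50926363] 31
```

Request:
move_arm:
  plan:
    - [[0, 0, 0.006, 0], [0, 0, 0.006, 0], [0, 0, 0.004, 0], [0, 0, 0, 0]]

```text
t: 19.23
tool_pos: [592.5, 188.6, 63.8]
tcp_rot: [0.971, 0.241, 0.003, 0.0]
contact_force: [-0.3, -1.1, 7.8]
opening: 0.194
gripper_force: 66.6
```

```bash
python3 pk2.py
```

```text
t 19.225 [592.466028   188.57990043  63.78202632] yaw 27.844948054333457 tilt [ 0.00679798  0.00148022 -0.9999758 ] in grasp-frame [  2.6   0.1 -13.4] F [-0.25441926 -1.1238252   7.79145333]
shaft axis z at x=0 -16.704781318131538 pitch 30.14974512836595 y [ 0.03240668 -3.56151839] 32
```

Request:
move_arm:
  plan:
    - [[0, 0, 0.006, 0], [0, 0, 0.005, 0], [0, 0, 0, 0]]

```text
t: 19.65
tool_pos: [592.8, 188.4, 53.2]
tcp_rot: [0.971, 0.241, 0.004, 0.0]
contact_force: [-1.9, -0.5, 8.9]
opening: 0.194
gripper_force: 69.1
```

```bash
cat >> pk2.py <<'E'
c=cams.calibration('wrist'); k=np.abs(im[100:380,270:280].mean(1)); b=k.mean(1)
print('dark rows',[(i+100,int(x)) for i,x in enumerate(b)][::4])
E
python3 pk2.py
```

```text
t 19.65 [592.78104192 188.40708977  53.2368875 ] yaw 27.839256248228782 tilt [ 0.0073188   0.00125452 -0.99997243] in grasp-frame [ 2.8  0.4 -2.8] F [-1.89208795 -0.45978738  8.89341   ]
shaft axis z at x=0 -23.854295539137354 pitch 33.879164700411046 y [ 0.06134865 -5.54972038] 30
dark rows [(100, 126), (104, 127), (108, 126), (112, 127), (116, 127), (120, 127), (124, 126), (128, 127), (132, 126), (136, 127), (140, 127), (144, 127), (148, 127), (152, 127), (156, 127), (160, 128), (164, 127), (168, 127), (172, 127), (176, 127), (180, 127), (184, 127), (188, 127), (192, 127), (196, 126), (200, 126), (204, 126), (208, 126), (212, 126), (216, 126), (220, 125), (224, 125), (228, 126), (232, 126), (236, 128), (240, 132), (244, 126), (248, 127), (252, 41), (256, 43), (260, 49), (264, 42), (268, 39), (272, 38), (276, 39), (280, 38), (284, 38), (288, 28), (292, 25), (296, 24), (300, 25), (304, 24), (308, 26), (312, 26), (316, 26), (320, 92), (324, 92), (328, 142), (332, 146), (336, 149), (340, 148), (344, 152), (348, 149), (352, 151), (356, 156), (360, 145), (364, 11), (368, 7), (372, 9), (376, 10)]
```

Request:
move_arm:
  plan:
    - [[0, 0, 0.004, 0], [0, 0, 0.003, 0], [0, 0, 0, 0]]

```text
t: 20.08
tool_pos: [592.9, 188.4, 53.1]
tcp_rot: [0.971, 0.241, 0.003, 0.001]
contact_force: [-17.6, -5.6, 42.6]
opening: 0.198
gripper_force: 74.0
```

```bash
cat > pk3.py <<'E'
import go
from h import *
s=ctrl.sense(); im,d,c,T=grab('wrist'); Rt=R.from_quat(s['tcp_rot']).as_matrix(); tp=np.array(s['tool_pos'])
v=np.arange(20,330); q=np.array([np.median(d[r,271:279]) for r in v]); col=im[20:330,271:279].mean((1,2))
L=(pts(c,T,np.c_[np.full(len(v),275.),v],q)-tp)@Rt
for nm,m,off in (('shaft',(col>110)&(L[:,2]<-25)&(L[:,0]>40),4),('handle',(col<60)&(L[:,2]<5),11)):
    P=L[m]; 
    if len(P)<8: continue
    f=cv2.fitLine(P[:,[0,2]].astype(np.float32),cv2.DIST_HUBER,0,.01,.01).ravel(); th=np.arctan2(-f[1]*np.sign(f[0]),abs(f[0]))
    # axis z-up at x=0
    zup=-(f[3]-f[1]/f[0]*f[2])-off/np.cos(th); print(nm,len(P),'pitch',np.degrees(th).round(1),'axis height over TCP at x=0',zup.round(1),'ends',P[0].round(1),P[-1].round(1))
E
python3 pk3.py
```

```text
t 20.075 [592.90532559 188.43404434  53.05395326] yaw 27.871382078755854 tilt [ 6.51441767e-03  5.29419063e-04 -9.99978641e-01] in grasp-frame [ 2.9  0.5 -2.7] F [-17.61955734  -5.64385495  42.62253794]
shaft 208 pitch 40.0 axis height over TCP at x=0 9.9 ends [  76.7   -0.7 -143.9] [ 40.3  -0.9 -48.9]
handle 65 pitch 39.2 axis height over TCP at x=0 10.8 ends [ 28.8  -0.9 -43.7] [-31.8  -1.1   1. ]
```

Request:
move_arm:
  plan:
    - [[0, 0, -0.006, 0], [0, 0, 0, 0]]

```text
t: 20.38
tool_pos: [592.4, 188.3, 52.9]
tcp_rot: [0.971, 0.241, 0.003, 0.0]
contact_force: [-3.4, -1.7, 13.8]
opening: 0.197
gripper_force: 69.7
```

```bash
cat > cmp.py <<'E'
from h import *
import pickle
g=np.array([590.1,187.5,50.4]); a=np.radians(27.8); R0=np.array([[np.cos(a),np.sin(a),0],[np.sin(a),-np.cos(a),0],[0,0,-1]])
def f(o,s,nm):
    im,d,c,T=o; v,u=np.mgrid[60:400,230:320]; P=pts(c,T,np.c_[u.ravel(),v.ravel()],d[60:400,230:320].ravel()); L=(P-g)@R0
    h=cv2.cvtColor(im,cv2.COLOR_RGB2HSV)[60:400,230:320].reshape(-1,3)
    z=-L[:,2]+50.4-60; th=np.radians(40); X=L[:,0]*np.cos(th)+z*np.sin(th); Z=-L[:,0]*np.sin(th)+z*np.cos(th)
    m=(abs(L[:,1])<8)&(abs(Z-11)<5)&(abs(X)<70)&(h[:,2]<75)&(h[:,1]>100)
    k=(abs(L[:,1])<8)&(Z>1)&(Z<10)&(X>42)&(X<130)
    print(nm,go0(s),'X along handle (dark) 1..99%',np.percentile(X[m],[1,5,50,95,99]).round(1),'Z med',np.median(Z[m]).round(1),'y',np.median(L[m,1]).round(1),m.sum(),'shaft Z',np.median(Z[k]).round(1),'slope',np.polyfit(X[k],Z[k],1).round(3) if k.sum()>20 else '', 'y',np.polyfit(X[k],L[k,1],1).round(3) if k.sum()>20 else '')
def go0(s): return (R0.T@(np.array(s['tool_pos'])-g)).round(1)
for n in ('w1','w2'):
    o,s=pickle.load(open(n+'.pkl','rb'))[:2]; f(o,s,n)
s=ctrl.sense(); f(grab('wrist'),s,'now'); print(s['contact_force'])
E
python3 cmp.py
```

```text
w1 [ -13.2    3.4 -179.7] X along handle (dark) 1..99% [-36.4 -31.6  10.6  39.3  40.3] Z med 11.8 y -0.1 793 shaft Z 4.8 slope [-0.012  5.726] y [ 0.003 -0.264]
w2 [   0.2    2.4 -103.3] X along handle (dark) 1..99% [-36.6 -31.6  13.2  39.4  40.1] Z med 11.9 y 0.1 1159 shaft Z 4.6 slope [-0.007  5.085] y [ 0.002 -0.17 ]
now [ 2.4  0.3 -2.5] X along handle (dark) 1..99% [-27.8 -20.4  27.3  47.4  48.1] Z med 12.0 y 0.1 2357 shaft Z 4.6 slope [-0.023  6.633] y [-0.006  0.038]
[-3.42460391 -1.66994867 13.75011726]
```

Measured the same way as before lifting, the pick is 8 mm too far up its own axis, with pitch and height correct. I'll slide it back down along the slope to the end stop.

Request:
move_arm:
  plan:
    - [[-0.002, 0, 0.001, 0], [-0.002, 0, 0.0017, 0], [-0.002, 0, 0.0017, 0], [0, 0, 0, 0]]

```text
t: 20.92
tool_pos: [587.9, 185.7, 48.6]
tcp_rot: [0.971, 0.241, 0.004, 0.0]
contact_force: [-1.5, -1.6, 13.0]
opening: 0.197
gripper_force: 69.5
```

```bash
python3 cmp.py | tail -2
```

```text
now [-2.8  0.6  1.8] X along handle (dark) 1..99% [-34.2 -27.4  21.   40.7  41.2] Z med 12.0 y -0.0 2344 shaft Z 4.5 slope [-0.006  4.896] y [-0.001 -0.266]
[-1.53363267 -1.60277167 12.98740401]
```

Request:
move_arm:
  plan:
    - [[-0.001, 0, 0.0007, 0], [0, 0, -0.002, 0], [0, 0, 0, 0]]

```text
t: 21.35
tool_pos: [587.0, 185.3, 48.2]
tcp_rot: [0.971, 0.24, 0.004, 0.0]
contact_force: [3.9, 0.5, 6.8]
opening: 0.197
gripper_force: 68.2
```

Request:
move_arm:
  plan:
    - [[0, 0, 0, 0], [0, 0, 0, 0], [0, 0, 0, 0], [0, 0, 0, 0], [0, 0, 0, 0]]
  claw: 0.085

```text
t: 21.98
tool_pos: [583.0, 184.5, 45.4]
tcp_rot: [0.971, 0.241, -0.0, -0.0]
contact_force: [-0.5, 0.6, -0.7]
opening: 0.998
gripper_force: 0.0
```

```bash
python3 cmp.py | tail -2
```

```text
now [-7.6 -0.7  5. ] X along handle (dark) 1..99% [-35.1 -27.6  21.8  39.7  40.3] Z med 12.1 y -0.1 2592 shaft Z 4.8 slope [-3.000e-03  4.858e+00] y [-0.    -0.512]
[-0.51834323  0.58652631 -0.69459681]
```

The pick is seated as found. I raise clear of it and do a final numeric check.

Request:
move_arm:
  plan:
    - [[0, 0, -0.03, 0], [0, 0, -0.04, 0], [0, 0, -0.04, 0], [0, 0, -0.03, 0], [0, 0, 0, 0]]

```text
t: 22.65
tool_pos: [585.7, 185.0, 189.5]
tcp_rot: [0.971, 0.241, 0.004, 0.0]
contact_force: [-0.3, -0.9, 0.4]
opening: 0.997
gripper_force: 0.0
```

```bash
python3 cmp.py | tail -2
python3 - <<'E'
from h import *
im,d,c,T=grab('top'); h=cv2.cvtColor(im,cv2.COLOR_RGB2HSV)
m=np.zeros((420,560),np.uint8); m[158:192,340:385]=(h[158:192,340:385,2]<60)
n,l,st,ce=cv2.connectedComponentsWithStats(m); i=1+np.argmax(st[1:,4]); v,u=np.nonzero(l==i); print(st[i])
P=onplane(c,T,np.c_[u,v],18); print(P.min(0),P.max(0))
E
```

```text
now [-5.100e+00  1.000e-01 -1.391e+02] X along handle (dark) 1..99% [-35.7 -31.6  11.5  39.4  40.1] Z med 11.9 y 0.0 954 shaft Z 4.7 slope [-0.009  5.341] y [-0.001 -0.407]
[-0.33697009 -0.89422688  0.3813216 ]
[350 163  24  24 103]
[ 541.53860208 -269.45760573   18.        ] [ 604.90955199 -206.06317528   18.        ]
```

The ring spans x = 541–605, well clear of the rack front at about 647, and the pick matches its original pose. I'm handing in.

```bash
python3 -c "
from cell import ctrl
print(ctrl.close_job())"
```

```text
the job is handed in; nothing more can be done
None
```

The ring lies flat on the counter, about 40 mm clear of the rack front; the pick is back in its rest as found and released, and the job was handed in at about 23 s.

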